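# Pulse-test a coffee grinder at the auction counter

## Task

Show that the coffee grinder lot still pulses: lift its black lid with the orange handle bar out of the wooden tray, set it down into the grinder's mouth with the bar in line with the two white marks so that its lugs drop through, then twist it clockwise until the bar points at the orange marks, halfway to the blue ones where it would click locked. The lid is sprung, so finish still gripping it there, and never turn it on into the lock. Leave the tray and everything else on the counter where it is.

Things in the scene. Friction and masses are not known exactly. Their poses are not given: they have to be found in the camera images.
- lid: bayonet lid lying flat in the tray, 90 to 180 g. Black disc 92 mm across, 8 mm thick; under it a plug 60 mm across, 14.5 mm deep; on top an upright flat-sided orange bar 66 long, 16 thick, 30 mm high. Origin: centre of the plug's underside (disc top at z = 22.5, bar top at 52.5 mm). z up, x along the bar; same after a half turn
- lid_grip (a point): point inside the bar on the lid's axis, 45 mm above the lid's origin: TCP height for a grip from above that keeps fingertips 3.5 mm clear of the disc; close across the bar (along lid y)
- lid_lug (a point): tip of one of the lid's two lugs, 14 mm wide and 6 mm high, at the plug's foot, one under each end of the bar, reaching 39 mm from the axis along lid +x and -x
- grinder: upright dark steel coffee grinder, fixed, 121 mm wide at the foot, 110 mm at the rim, 130 mm high. Origin: centre of its underside; z up; x through its two lug notches and white marks. Marks on the rim, at both ends: white at 0, orange at 45, blue (locked) at 90 degrees clockwise from above. The lid turns only clockwise; from about 60 degrees sprung balls resist, and the lugs click past towards 90
- mouth (a point): centre of the mouth, level with the rim, 130 mm above the grinder's origin, axes as the grinder's. 65 mm opening in a ledge 6 mm thick; notches 20 mm wide reach 42 mm out along x and -x. Lid x along this x (either way round): the lugs drop through and the disc rests on the rim, the lid's origin 14.5 mm below this point. Under the ledge it can rise 2.5 mm
- half_mark (a point): same point as mouth, but its x axis points at the orange marks (the grinder's x axis turned 45 degrees clockwise seen from above): the lid's x axis must end along it, either way round
- pulse_ring (a joint): sprung ring inside the grinder that the lugs push round: rad, 0 at rest, grows clockwise. Reads about 0.08 less than the lid's angle past the white marks, so about 0.70 at the orange marks, and ends at 1.48. Its spring (0.04 N m at rest plus 0.1 N m per rad) turns a released lid back towards the white marks.
- tray: loose open tray of light wood, 210 (x) by 300 (y) by 50 mm high, walls 6 mm, floor 6 mm, 1.5 kg; origin: centre of its underside. Holds the lid, the scoop and the brush.
- brush: cleaning brush lying in the tray, 150 mm long along its x; to be left there
- scoop: spoon lying in the tray, 140 mm long along its x; to be left there
- gavel: dark wooden auction gavel lying on the counter, 42 mm head with a 170 mm handle; bystander
- mug: blue mug, 80 mm wide, 95 mm high; bystander
- jar: amber glass jar, 70 mm wide, 100 mm high; bystander
- card_box: cardboard box 80 x 110 x 50 mm; bystander
There are look-alikes about, which are no part of the job. What is shaped like the grinder but green or red is not meant.

How it is judged:
On the way, in this order (a step that is already met when the one before it is completed fails the run):
1. the lid is lifted clear of the tray in the fingers (height (world z) of lid above 0.08 m and contact force between the fingers and lid above 1 N and contact force between lid and tray below 0.1 N), for 0.1 s.
2. the lid is down in the grinder's mouth, lugs through the notches, not yet at the orange marks (z of lid in the frame of grinder between 0.111 and 0.1195 m and horizontal distance between lid and grinder below 0.005 m and angle between lid's own z axis and vertical below 0.1 rad and angle between the x axis of lid and the x axis of grinder, either way round below 0.5 rad), for 0.1 s.
At the end, for the whole second after the job is handed in: the lid is level (0.1 rad) in the grinder's mouth, within 5 mm of its axis and no more than 4 mm above its seat, its bar within 0.2 rad of the orange marks with the pulse ring turned (0.45 to 0.95 rad), still, and gripped by the fingers (z of lid in the frame of grinder between 0.111 and 0.1195 m and horizontal distance between lid and grinder below 0.005 m and angle between lid's own z axis and vertical below 0.1 rad and angle between the x axis of lid and the x axis of half_mark, either way round below 0.2 rad and value of joint pulse_ring between 0.45 and 0.95 rad and contact force between the fingers and lid above 1 N and angular speed of lid below 0.15 rad/s); the arm keeps its last pose, push and grip.
It fails at once if the lid is turned on into the lock (pulse ring past 1.15 rad) (value of joint pulse_ring above 1.15 rad).
It fails at once if the tray or a bystander is moved by more than 40 mm (distance of any of tray, brush, scoop, gavel, mug, jar, card_box from where it was at the start of the episode above 0.04 m).
It also fails if it takes over 45 s, if anything falls off the work surface, if the arm or the gripper's body presses on something with over 40 N, if the wrist force passes 120 N, or if a joint passes its speed limit or range.

## Robot

A 6-joint arm with a two-finger parallel gripper is mounted at the origin on the work surface. World frame = base frame: x ahead of the robot, y to its left, z up, the work surface at z = 0. Lengths are in m, angles in rad, forces in N, time in s.
With the tool pointing down it reaches from about 0.375 to 0.9 m from the base axis. Payload 3.1 kg.
Tool frame: the origin (TCP) lies between the finger pads, 19 mm behind the fingertips; this is the grasp point; z points along the fingers, y is the line along which they close (so a half turn about z gives the same grasp; the last joint's range is limited). The gripper opens to 85 mm and grips with 20 to 120 N. Pads are 22 mm wide; open, the fingers measure 114 mm over their backs; the gripper's body (76 mm by 85 mm) begins 54 mm behind the grasp point. The pads swing forward as they close: fully open they stand 13 mm farther back than shut.
Start: joints at [-1.51, 0.527, 1.433, -0, 1.181, -0.178], TCP at [0.148, -0.607, 0.25] pointing down, gripper open.
Joint ranges: [-3.08, 3.08], [-0.75, 2.2], [0.22, 2.44], [-1.43, 4.57], [0, 2.65], [-2.85, 2.85]. Speed limits (rad/s): [2.79, 2.79, 3.14, 3.14, 3.14, 3.14].

## Interface

Orientations are given as a unit quaternion [x, y, z, w].
In Python, from station import sense, snapshot, camera_params, sign_off gives the robot as it stands.
- The arm moves only by the shell command python3 -m handwheel 'ROWS' [OPENING] [FORCE]. ROWS is JSON, a list that holds one entry, the list of rows, each a list of 4 numbers: the shift along the tool's x, y, z in units of 25 mm (1.0 is 25 mm), then the turn about the tool's z in units of 6 degrees (1.0 is 6 degrees). A call has 1 to 20 rows; each row shifts and turns the commanded pose from where the row before left it, along the tool's axes as they then stand; what a row does not reach is not made up. A row lasts 1/8 s, in which the tool goes at most 62.5 mm and 10.7 degrees, less where a joint would pass 70% of its speed; a pose out of reach is approached as far as the arm can. A call is refused whole if a number of a shift passes 1 or a number of a turn 1, either way. A call with a gripper value outside its range is refused whole. OPENING is the finger opening in mm, from 0 to 85.4, set as the call begins (- or left out, the last holds). The fingers move at their own pace and stop on an object; FORCE is the grip in N (left out, the last holds). Time passes only in rows, so rows that do not move let the fingers close. It gives the time, the measured TCP pose, the force, the opening and the grip force at its end, in the units of the state.
- sense(): the state, without advancing time (a new reading comes with each control period).
- snapshot(name): name is "scene" or "top" or "wrist"; returns (picture, depth): 384x512x3 uint8, red, green, blue; 384x512 float32, m along the optical axis (not along the pixel's ray), 0 where there is no reading.
- camera_params(name): a dict with "mtx" (3x3 intrinsics, pixels), "extrinsics" (4x4, takes a point from camera to world coordinates); the wrist camera has in their place "hand_eye" (4x4, takes a point from camera to tool coordinates, whose origin is the TCP and whose axes are the flange's). Camera axes: x right, y up, looking along -z (the intrinsics and any distortion apply to the point x, -y, -z); pixel columns grow to the right and rows downward; lengths in m; the calibration is good to about 2 mm. A picture is of the moment at which its call begins: read the wrist's pose just before it. camera_params takes no time and is no camera call.
- sign_off(): hands the job in; it is judged then, once.
The state is a dict: "t": time; "q": joint angles; "qd": joint speeds; "tau": joint torques, N m; "tcp_pos": TCP position; "tool_rot": TCP orientation; "force": force on the tool from outside, world axes, zero at the start; "ft_torque": the same for the moment, N m; "finger_gap": opening from 0.0 (shut) to 1.0 (fully open); "gripper_force": force on a finger pad.
Only numpy, scipy, OpenCV 4.12 (cv2) and the standard library are available. Lean on these libraries where they do the work, as an engineer would, in place of code of your own. Each camera call takes 0.05 s, during which the arm holds its last target. There are 200 camera calls.

## Working session

There is one attempt and no reset: what is moved stays moved. The work goes in short steps, Python scripts to look and compute and a shell command to move; the robot and the scene stay as the last step left them, time stands still between calls to the robot, and variables do not carry over. Pictures are saved under pics/ and viewed, at most 10 in all, crops included, and the job is handed in when it is done.

```bash
mkdir -p pics; cat > h.py <<'E'
import numpy as np, cv2
from station import *
from scipy.spatial.transform import Rotation as R
def T(name,s=None):
    p=camera_params(name)
    if name!="wrist": return np.array(p["mtx"]),np.array(p["extrinsics"])
    s=s or sense(); M=np.eye(4); M[:3,:3]=R.from_quat(s["tool_rot"]).as_matrix(); M[:3,3]=s["tcp_pos"]
    return np.array(p["mtx"]),M@np.array(p["hand_eye"])
def take(name,tag):
    s=sense(); K,E=T(name,s); im,d=snapshot(name)
    np.savez(f"{tag}.npz",im=im,d=d,K=K,E=E); return im,d,K,E
def load(tag):
    z=np.load(f"{tag}.npz"); return z["im"],z["d"],z["K"],z["E"]
def cloud(d,K,E):
    v,u=np.mgrid[:d.shape[0],:d.shape[1]]
    P=np.stack([(u-K[0,2])/K[0,0]*d,-(v-K[1,2])/K[1,1]*d,-d],-1)
    return P@E[:3,:3].T+E[:3,3]
def ray(u,v,z,K,E):
    D=E[:3,:3]@np.array([(u-K[0,2])/K[0,0],-(v-K[1,2])/K[1,1],-1]); return E[:3,3]+D*(z-E[2,3])/D[2]
def save(im,fn): cv2.imwrite("pics/"+fn,im[...,::-1])
E
python3 - <<'E'
from h import *
s=sense();print(s)
a=take("top","top0")[0];b=take("scene","sc0")[0]
save(cv2.resize(a,(800,600)),"top0.png");save(cv2.resize(b,(800,600)),"sc0.png")
print(camera_params("top").keys(), camera_params("wrist"))
E
```

```text
{'t': 0.0, 'q': array([-1.51050947e+00,  5.28474179e-01,  1.43389054e+00, -6.14148485e-06,
        1.18137820e+00, -1.78502772e-01]), 'qd': array([-0.00061348,  0.00131429, -0.00134408,  0.00010108, -0.00069614,
        0.00130053]), 'tau': array([ 6.11701307e-04, -4.42347193e+01, -1.78025615e+01, -1.04319388e-04,
        8.45509203e-03,  1.14060126e-05]), 'tcp_pos': array([ 0.14781394, -0.60658544,  0.24903238]), 'tool_rot': array([ 9.92880189e-01,  1.19112443e-01,  6.06773037e-05, -1.07342329e-03]), 'force': array([-0.62810769, -0.45772197, -0.87582966]), 'ft_torque': array([-0.04028231,  0.00989142,  0.0094532 ]), 'gripper_force': 0.0, 'finger_gap': 0.9983935108344056}
dict_keys(['mtx', 'extrinsics']) {'mtx': array([[308.11848721,   0.        , 258.73257621],
       [  0.        , 308.11848721, 192.62853588],
       [  0.        ,   0.        ,   1.        ]]), 'hand_eye': array([[-5.87921015e-04,  9.54380449e-01,  2.98592721e-01,
         7.55770082e-02],
       [ 9.99999025e-01,  9.39242004e-04, -1.03309204e-03,
        -2.27383765e-04],
       [-1.26641367e-03,  2.98591822e-01, -9.54380071e-01,
        -1.23401321e-01],
       [ 0.00000000e+00,  0.00000000e+00,  0.00000000e+00,
         1.00000000e+00]])}
```

View pics/top0.png

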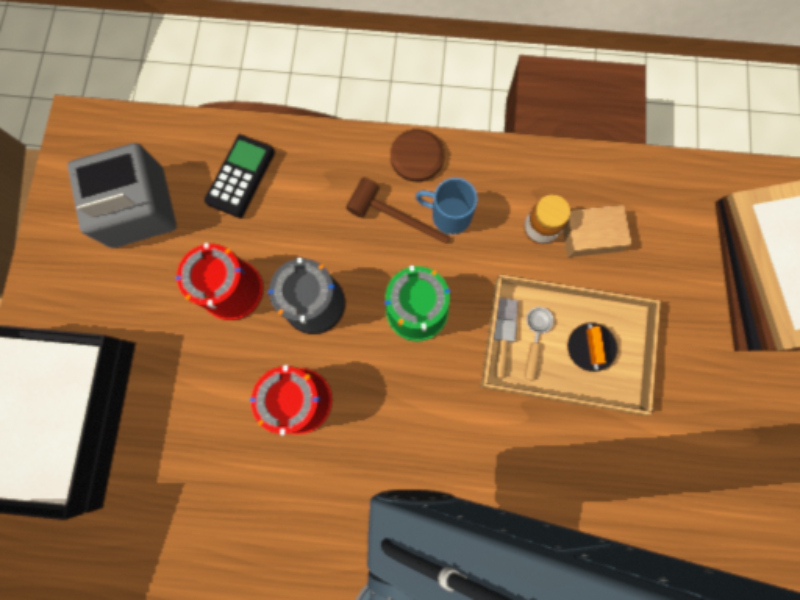

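View pics/sc0.png

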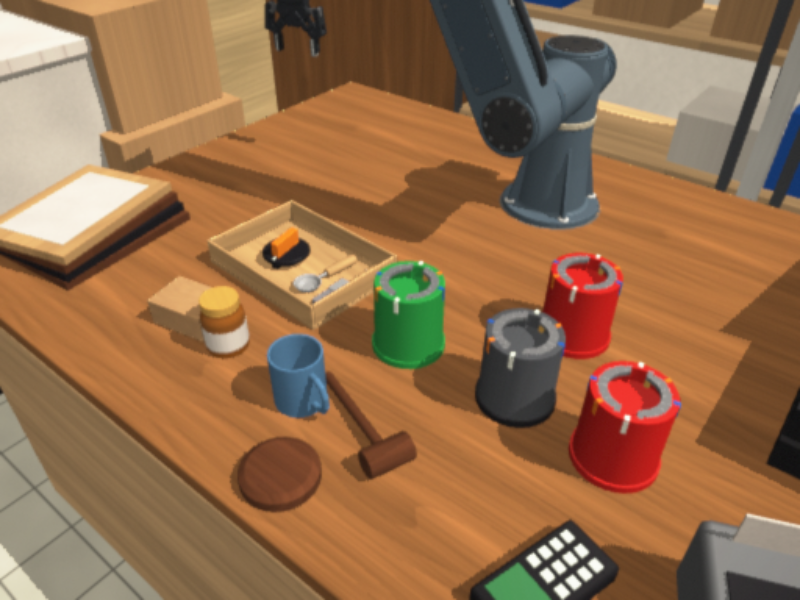

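The top view shows red (215,275), dark grey (302,288), red (290,398) and green (418,295) canisters. The dark one fits the description. The only lid with an orange bar is in the tray at (595,345).

```bash
cat > m.py <<'E'
from h import *
im,d,K,E=load("top0")
def up(c,r,f=8): return cv2.resize(im[r-25:r+25,c-25:c+25],None,fx=f,fy=f,interpolation=cv2.INTER_CUBIC)
save(np.hstack([up(195,186),up(380,221)]),"crop0.png")
P=cloud(d,K,E); hsv=cv2.cvtColor(im,cv2.COLOR_RGB2HSV).astype(int)
w=np.zeros(d.shape,bool); w[196:246,355:405]=1
m=w&(hsv[...,0]>5)&(hsv[...,0]<20)&(hsv[...,1]>200)&(hsv[...,2]>150)&(P[...,2]>.05)
q=P[m]; print("bar",len(q),q.mean(0),np.median(q[:,2]))
r=cv2.minAreaRect((q[:,:2]*1000).astype(np.float32)); print(r)
dk=w&(hsv[...,2]<50)&(P[...,2]>.015)&(P[...,2]<.045); q=P[dk]; print("disc z",np.median(q[:,2]),cv2.minEnclosingCircle((q[:,:2]*1000).astype(np.float32)))
w[:]=0; w[160:215,170:225]=1
m=w&(abs(P[...,2]-.13)<.012); q=P[m]; print("rim",len(q),np.median(q[:,2]),cv2.minEnclosingCircle((q[:,:2]*1000).astype(np.float32)))
m&=(hsv[...,1]<40)&(hsv[...,2]>190)
n,l,st,c=cv2.connectedComponentsWithStats((w&(hsv[...,1]<45)&(hsv[...,2]>185)).astype(np.uint8))
for i in range(1,n): print("white",c[i],st[i,4],ray(*c[i],.13,K,E))
E
python3 m.py
```

```text
bar 145 [ 0.51609463 -0.28496838  0.07063252] 0.05773311833500594
((436.1219787597656, -144.4819793701172), (62.90838623046875, 364.85321044921875), 29.500593185424805)
disc z 0.02819412981664482 ((518.9041748046875, -288.7293701171875), 43.67757797241211)
rim 838 0.12932299753934523 ((556.7901611328125, 239.0675811767578), 55.58053970336914)
white [191.125 166.125] 8 [0.60636365 0.24998859 0.13      ]
white [193.11111111 203.33333333] 9 [0.50618473 0.23088446 0.13      ]
```

View pics/crop0.png

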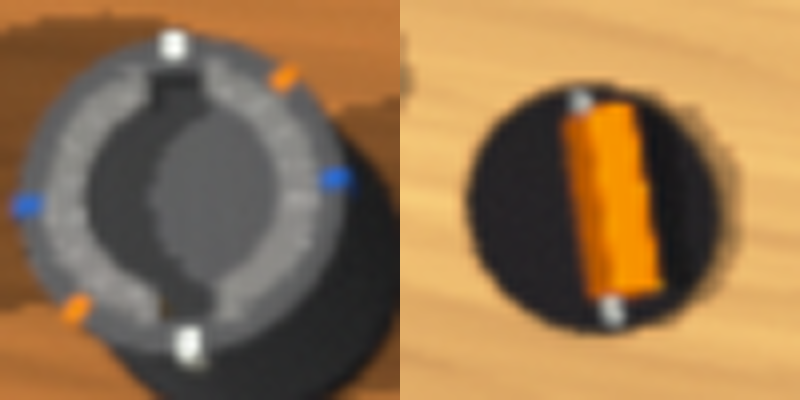

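Left crop: dark grinder with white marks at (172,45) and (188,343) and orange marks at (285,75) and (75,308). Right crop: black lid with its orange bar and white end dots at (580,100) and (612,310). Both are confirmed; next I compute the moves.

```bash
cat > go.py <<'E'
from h import *
def rel(x,y,z,yaw):  # remaining shift in tool units and turn units (mod 180)
    s=sense(); M=R.from_quat(s["tool_rot"]).as_matrix(); y0=np.arctan2(M[1,0],M[0,0])
    dl=M.T@(np.array([x,y,z])-s["tcp_pos"]); t=-(np.degrees(yaw-y0)); t=(t+90)%180-90
    print("t",round(s["t"],2),"tcp",s["tcp_pos"].round(4),"yaw",np.degrees(y0).round(2),"shift units",(dl/.025).round(2),"turn units",round(t/6,2),"F",s["force"].round(1),"gap",round(s["finger_gap"],3),"g",round(s["gripper_force"],1),"tilt",np.degrees(np.arccos(-M[2,2])).round(2))
E
python3 - <<'E'
from go import *
im,d,K,E=load("top0")
f=lambda u,v,z:ray(355+(u-400)/8-.5,196+v/8-.5,z,K,E)
c=[f(*p,.0585)[:2] for p in [(585,103),(632,103),(660,290),(618,297)]]
print(np.round(c,4),np.mean(c,0))
a,b=(c[0]+c[1])/2,(c[2]+c[3])/2; print(np.linalg.norm(a-b),np.degrees(np.arctan2(*(a-b)[::-1])))
w1,w2=f(580,100,.0285),f(612,310,.0285);print(w1,w2,(w1+w2)/2,np.degrees(np.arctan2(*(w1-w2)[1::-1])))
rel(.519-.075,-.288-.014,.25,np.radians(10.5))
E
```

```text
[[ 0.551  -0.275 ]
 [ 0.5526 -0.2915]
 [ 0.4876 -0.3026]
 [ 0.4838 -0.2881]] [ 0.51873842 -0.28929697]
0.06726726341728835 10.430542371858806
[ 0.55742745 -0.28247231  0.0285    ] [ 0.48229189 -0.2958744   0.0285    ] [ 0.51985967 -0.28917335  0.0285    ] 10.11360176007659
t 0.1 tcp [ 0.1478 -0.6067  0.2491] yaw 13.68 shift units [ 1.439e+01 -9.040e+00 -1.000e-02] turn units 0.53 F [-0.9 -0.1 -1.2] gap 1.002 g 0.0 tilt 0.11
```

```bash
python3 -m handwheel '[[[0.97,-0.5,0,0],[0.97,-0.5,0,0],[0.97,-0.5,0,0],[0.97,-0.5,0,0],[0.97,-0.5,0,0],[0.97,-0.5,0,0],[0.97,-0.5,0,0],[0.97,-0.5,0,0],[0.97,-0.5,0,0],[0.97,-0.5,0,0],[0.97,-0.5,0,0],[0.97,-0.5,0,0],[0.97,-0.5,0,0],[0.97,-0.5,0,0],[0.97,-0.5,0,0],[0.97,-0.5,0,0],[0.97,-0.5,0,0],[0.97,-0.5,0,0.55],[0,0,0,0]]]' 60
python3 - <<'E'
from go import *
im,d,K,E=take("wrist","w1"); save(cv2.resize(im,(800,600)),"w1.png")
P=cloud(d,K,E); hsv=cv2.cvtColor(im,cv2.COLOR_RGB2HSV).astype(int)
m=(hsv[...,0]>5)&(hsv[...,0]<20)&(hsv[...,1]>200)&(hsv[...,2]>150)&(P[...,2]>.054)&(P[...,2]<.065)
q=P[m];print(len(q),np.median(q[:,2]),cv2.minAreaRect((q[:,:2]*1000).astype(np.float32)))
rel(.519,-.289,.051,np.radians(10.4))
E
```

```text
t: 2.48
tcp_pos: [0.5196, -0.2824, 0.2498]
tool_rot: [0.996, 0.092, -0.0, -0.001]
force: [0.3, -0.6, -0.0]
finger_gap: 0.703
gripper_force: 0.0
0 nan ((0.0, 0.0), (0.0, 0.0), 0.0)
t 2.52 tcp [ 0.5189 -0.2834  0.2497] yaw 10.57 shift units [-0.03  0.23  7.95] turn units 0.03 F [-0.   0.6 -0.9] gap 0.701 g 0.0 tilt 0.07
  return _methods._mean(a, axis=axis, dtype=dtype,
  ret = ret.dtype.type(ret / rcount)
```

View pics/w1.png

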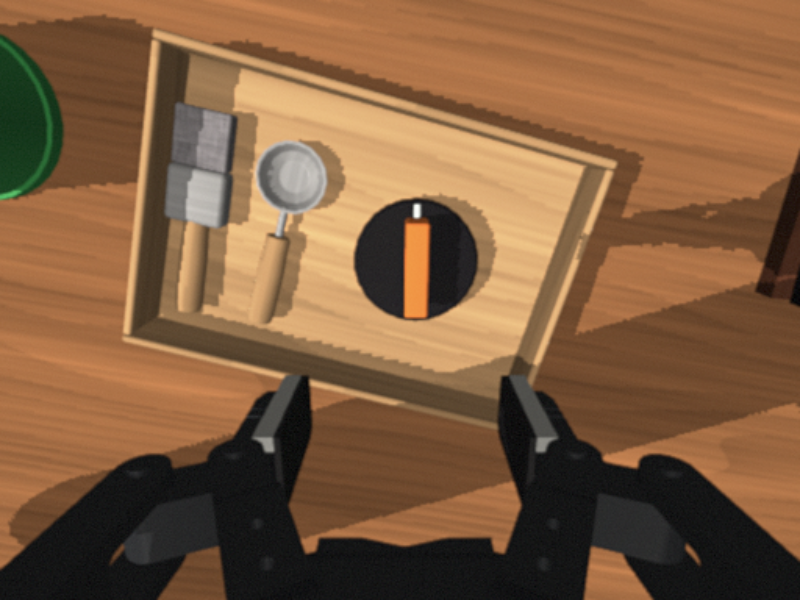

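The wrist view shows the lid's bar at (405..430, 220..318), nearly parallel to the tool's x axis and well clear of the scoop.

```bash
python3 - <<'E'
from go import *
im,d,K,E=load("w1"); P=cloud(d,K,E)
f=lambda u,v,z:ray(u*.64-.5,v*.64-.5,z,K,E)
c=np.array([f(*p,.0585)[:2] for p in [(406,220),(430,220),(429,318),(404,318)]])
a,b=c[:2].mean(0),c[2:].mean(0)
print(c.round(4),c.mean(0),np.linalg.norm(a-b),np.degrees(np.arctan2(*(a-b)[::-1])),P[170,267],d[170,267],im[170,267])
rel(*c.mean(0),.051,np.radians(10.4))
E
```

```text
[[ 0.552  -0.2769]
 [ 0.5548 -0.2923]
 [ 0.4885 -0.305 ]
 [ 0.4854 -0.288 ]] [ 0.52016747 -0.29056224] 0.06749054500152928 10.152556310480257 [ 0.52274847 -0.29060045  0.05720148] 0.32362607 [241 150  69]
t 2.52 tcp [ 0.5189 -0.2834  0.2497] yaw 10.57 shift units [0.01 0.3  7.95] turn units 0.03 F [-0.   0.6 -0.9] gap 0.701 g 0.0 tilt 0.07
```

```bash
python3 -m handwheel '[[[0,0.28,0.9,0.05],[0,0,1,0],[0,0,1,0],[0,0,1,0],[0,0,1,0],[0,0,1,0],[0,0,1,0],[0,0,0.5,0],[0,0,0.5,0],[0,0,0,0]]]' 60
python3 -c "
from go import *
rel(.5198,-.290,.051,np.radians(10.2))"
```

```text
t: 3.78
tcp_pos: [0.5196, -0.2921, 0.052]
tool_rot: [0.996, 0.088, -0.0, -0.0]
force: [-0.2, -0.5, 0.3]
finger_gap: 0.706
gripper_force: 0.0
t 3.77 tcp [ 0.5196 -0.2921  0.052 ] yaw 10.07 shift units [ 0.02 -0.08  0.04] turn units -0.02 F [-0.2 -0.5  0.3] gap 0.706 g 0.0 tilt 0.07
```

```bash
python3 -m handwheel '[[[0,-0.07,0.04,0],[0,0,0,0],[0,0,0,0],[0,0,0,0],[0,0,0,0],[0,0,0,0],[0,0,0,0],[0,0,0,0]]]' 0 70
python3 -m handwheel '[[[0,0,-0.3,0],[0,0,-0.7,0],[0,0,-1,0],[0,0,-1,0],[0,0,-1,0],[0,0,-1,0],[0,0,-1,0],[0,0,-1,0],[0,0,-1,0],[0,0,0,0]]]'
python3 - <<'E'
from go import *
im,d,K,E=take("wrist","w2"); save(cv2.resize(im,(800,600)),"w2.png")
rel(.5565,.2395,.24,np.radians(10.8))
E
```

```text
t: 4.78
tcp_pos: [0.5202, -0.2908, 0.0523]
tool_rot: [0.996, 0.088, 0.001, 0.0]
force: [-1.0, -0.1, 6.0]
finger_gap: 0.179
gripper_force: 69.4
t: 6.02
tcp_pos: [0.5206, -0.2912, 0.2543]
tool_rot: [0.996, 0.088, 0.002, 0.002]
force: [0.2, 0.9, -1.2]
finger_gap: 0.175
gripper_force: 68.4
t 6.08 tcp [ 0.5198 -0.2906  0.2526] yaw 10.08 shift units [  5.16 -20.62   0.48] turn units -0.12 F [-0.2 -0.5 -1.8] gap 0.171 g 68.4 tilt 0.12
```

View pics/w2.png

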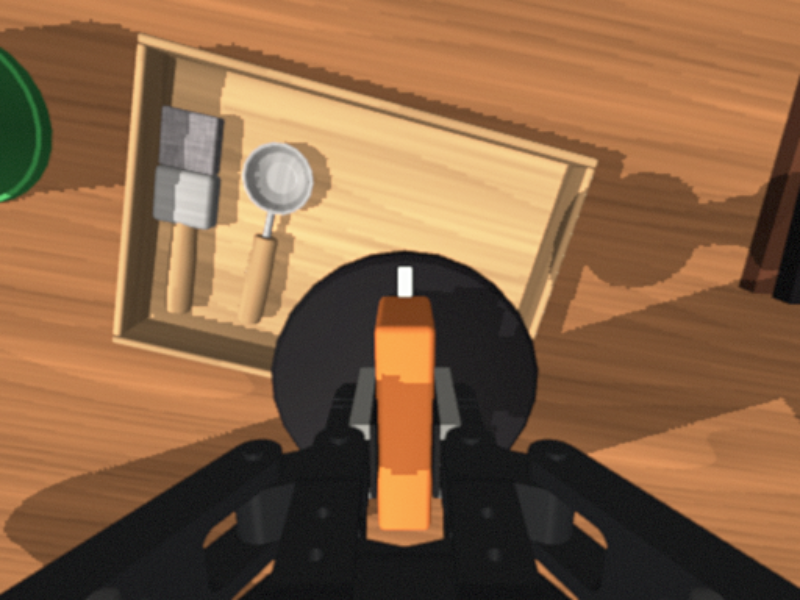

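The lid is held level with its bar centred in the fingers and the tray undisturbed. Moving to a viewpoint short of the grinder.

```bash
python3 -m handwheel '[[[0.08,-0.6,-0.2,0],[0.09,-1,-0.2,0],[0.09,-1,-0.2,0],[0.09,-1,-0.2,0],[0.09,-1,-0.2,0],[0.09,-1,-0.2,0],[0.09,-1,-0.2,0],[0.09,-1,-0.2,0],[0.09,-1,-0.2,0],[0.09,-1,0,0],[0.09,-1,0,0],[0.09,-1,0,0],[0.09,-1,0,0],[0.09,-1,0,0],[0.09,-1,0,0],[0.09,-1,0,0],[0.09,-1,0,0],[0.09,-1,0,0],[0.09,-1,0,0],[0.09,-1,0,0]]]'
python3 -m handwheel '[[[0,-0.7,0,0],[0,-0.4,0,0],[0,0,0,0],[0,0,0,0]]]'
python3 - <<'E'
from go import *
im,d,K,E=take("wrist","w3"); save(cv2.resize(im,(800,600)),"w3.png")
rel(.5565,.2395,.24,np.radians(10.8))
E
```

```text
t: 8.57
tcp_pos: [0.4767, 0.2016, 0.2968]
tool_rot: [0.996, 0.088, 0.0, -0.0]
force: [-0.5, 0.6, -1.1]
finger_gap: 0.17
gripper_force: 68.4
t: 9.07
tcp_pos: [0.4732, 0.2263, 0.2965]
tool_rot: [0.996, 0.088, -0.0, 0.0]
force: [-0.9, 0.7, -2.4]
finger_gap: 0.173
gripper_force: 68.4
t 9.12 tcp [0.4733 0.2262 0.2965] yaw 10.03 shift units [3.37 0.05 2.26] turn units -0.13 F [-0.3  0.  -1.6] gap 0.176 g 68.4 tilt 0.02
```

View pics/w3.png

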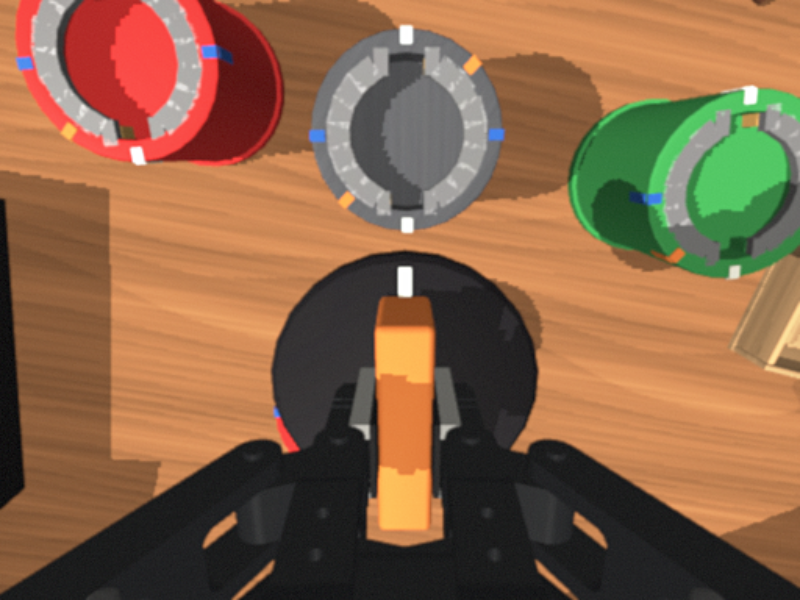

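The view shows the grinder's white marks at (406,35) and (406,225), blue at (318,135) and (496,134). The lid bar's top edges run from row 327 to row 528 at columns 377–434.

```bash
python3 - <<'E'
from go import *
im,d,K,E=load("w3"); H=np.array(camera_params("wrist")["hand_eye"])
s=sense(); zr=-( .130-s["tcp_pos"][2])  # rim plane, tool z
f=lambda u,v,z:ray(u*.64-.5,v*.64-.5,z,K,H)
wm=[f(406,35,zr),f(406.5,225,zr)];bm=[f(318,135,zr),f(496,134,zr)]
print("white",np.round(wm,4),"c",np.mean(wm,0),"len",np.linalg.norm(wm[0]-wm[1]),"ang",np.degrees(np.arctan2(*(wm[0]-wm[1])[1::-1])))
print("blue c",np.mean(bm,0),np.linalg.norm(bm[0]-bm[1]))
P=cloud(d,K,H); w=np.zeros(d.shape,bool); w[5:152,190:330]=1
q=P[w&(abs(P[...,2]-zr)<.004)][:,:2]; print("rim",len(q),np.median(P[w&(abs(P[...,2]-zr)<.008)][:,2])-zr,cv2.minEnclosingCircle((q*1000).astype(np.float32)),)
e=[f(377,327,-.0075),f(434,327,-.0075),f(432,528,-.0075),f(380,528,-.0075)]
print("bar",np.round(e,4),np.mean(e,0))
mk=f(405,282,.0225);print("lid white mark",mk, "bar depth",P[int(350*.64),int(405*.64)],"disc depth",P[int(300*.64),int(350*.64)])
E
```

```text
white [[0.1352 0.0007 0.1665]
 [0.0332 0.001  0.1665]] c [0.08420688 0.00088084 0.16649898] len 0.10196596067985515 ang -0.16887608660919473
blue c [0.08462353 0.00129619 0.16649898] 0.10129917090571099
rim 7578 0.0005480824029496512 ((84.23530578613281, 1.1068485975265503), 55.803558349609375)
bar [[ 0.0325 -0.0073 -0.0075]
 [ 0.0325  0.0074 -0.0075]
 [-0.0308  0.0079 -0.0075]
 [-0.0308 -0.0075 -0.0075]] [ 0.00087395  0.00011668 -0.0075    ]
lid white mark [ 3.64212334e-02 -3.84532247e-05  2.25000000e-02] bar depth [ 2.47251046e-02  4.72860574e-05 -4.68353224e-03] disc depth [ 0.02958285 -0.01750482  0.02472248]
```

```bash
python3 -m handwheel '[[[0.7,0.04,0,0],[0.9,0,0,0],[0.9,0,0,0],[0.84,0,0.3,0],[0,0,1,0],[0,0,1,0],[0,0,1,0],[0,0,0.96,0],[0,0,0,0],[0,0,0,0]]]'
python3 -c "
from go import *
rel(.5554,.2398,.1618,np.radians(10.2))"
```

```text
t: 10.38
tcp_pos: [0.5564, 0.2401, 0.1908]
tool_rot: [0.996, 0.087, 0.001, -0.0]
force: [1.0, -0.2, -1.2]
finger_gap: 0.168
gripper_force: 68.4
t 10.38 tcp [0.5564 0.2401 0.1908] yaw 10.04 shift units [-0.04  0.01  1.16] turn units -0.03 F [ 1.  -0.2 -1.2] gap 0.168 g 68.4 tilt 0.08
```

```bash
python3 -m handwheel '[[[0,0,0.2,0],[0,0,0.2,0],[0,0,0.2,0],[0,0,0.15,0],[0,0,0.1,0],[0,0,0,0]]]'
python3 -c "
from go import *
rel(.5554,.2398,.1618,np.radians(10.2))"
```

```text
t: 11.12
tcp_pos: [0.5554, 0.2404, 0.1685]
tool_rot: [0.996, 0.088, -0.0, 0.0]
force: [-0.7, 0.1, -0.9]
finger_gap: 0.176
gripper_force: 68.4
t 11.12 tcp [0.5554 0.2404 0.1685] yaw 10.09 shift units [-0.01  0.02  0.27] turn units -0.02 F [-0.7  0.1 -0.9] gap 0.176 g 68.4 tilt 0.03
```

```bash
python3 -m handwheel '[[[0,0,0.1,0],[0,0,0.1,0],[0,0,0.06,0],[0,0,0,0]]]'
python3 -c "
from go import *
rel(.5554,.2398,.1618,np.radians(10.2))"
```

```text
t: 11.62
tcp_pos: [0.5555, 0.2404, 0.1621]
tool_rot: [0.996, 0.088, -0.0, 0.0]
force: [-0.3, -0.1, -1.8]
finger_gap: 0.175
gripper_force: 68.4
t 11.62 tcp [0.5555 0.2404 0.1621] yaw 10.08 shift units [-0.01  0.02  0.01] turn units -0.02 F [-0.3 -0.1 -1.8] gap 0.175 g 68.4 tilt 0.02
```

```bash
python3 -m handwheel '[[[0,0,0.03,0],[0,0,0.03,0],[0,0,0,0],[0,0,0,0]]]'
python3 -c "
from go import *
rel(.5554,.2398,.1618,np.radians(10.2))"
```

```text
t: 12.12
tcp_pos: [0.5557, 0.2405, 0.1618]
tool_rot: [0.996, 0.088, 0.0, 0.0]
force: [-2.6, -0.3, 5.2]
finger_gap: 0.175
gripper_force: 69.5
t 12.12 tcp [0.5557 0.2405 0.1618] yaw 10.09 shift units [-0.02  0.03 -0.  ] turn units -0.02 F [-2.6 -0.3  5.2] gap 0.175 g 69.5 tilt 0.04
```

```bash
python3 -m handwheel '[[[0,0,-0.04,0],[0,0,0,0],[0,0,0,0.5],[0,0,0,0.5],[0,0,0,0.5],[0,0,0,0.5],[0,0,0,0.5],[0,0,0,0.5],[0,0,0,0.5],[0,0,0,0.5],[0,0,0,0]]]'
python3 -c "
from go import *
rel(.5557,.2401,.1618,np.radians(-34.9));s=sense();print(s['ft_torque'],s['q'][5])"
```

```text
t: 13.5
tcp_pos: [0.5562, 0.2401, 0.1618]
tool_rot: [0.993, -0.121, 0.001, 0.0]
force: [0.9, -1.4, 0.3]
finger_gap: 0.174
gripper_force: 68.8
t 13.5 tcp [0.5562 0.2401 0.1618] yaw -13.87 shift units [-0.02  0.01  0.  ] turn units 3.5 F [ 0.9 -1.4  0.3] gap 0.174 g 68.8 tilt 0.07
[-0.29295919 -0.06891263  0.0750108 ] 2.0370638906142835
```

Torque about z is 0.075 N m, which matches the spring, so the lugs are engaged under the ledge. Turning the rest of the way.

```bash
python3 -m handwheel '[[[0,0,0,0.5],[0,0,0,0.5],[0,0,0,0.5],[0,0,0,0.5],[0,0,0,0.5],[0,0,0,0.5],[0,0,0,0.5],[0,0,0,0],[0,0,0,0],[0,0,0,0]]]'
python3 - <<'E'
from go import *
rel(.5557,.2401,.1618,np.radians(-34.9));s=sense();print(s['ft_torque'],s['q'][5])
im,*_=take("wrist","w4"); save(cv2.resize(im,(800,600)),"w4.png")
E
```

```text
t: 14.75
tcp_pos: [0.5562, 0.2404, 0.1618]
tool_rot: [0.954, -0.3, 0.001, -0.0]
force: [2.5, -0.8, -0.0]
finger_gap: 0.172
gripper_force: 68.7
t 14.75 tcp [0.5562 0.2404 0.1618] yaw -34.87 shift units [-0.01  0.02  0.  ] turn units 0.0 F [ 2.5 -0.8 -0. ] gap 0.172 g 68.7 tilt 0.08
[-0.33000394 -0.34958077  0.19277499] 2.403539507289978
```

View pics/w4.png

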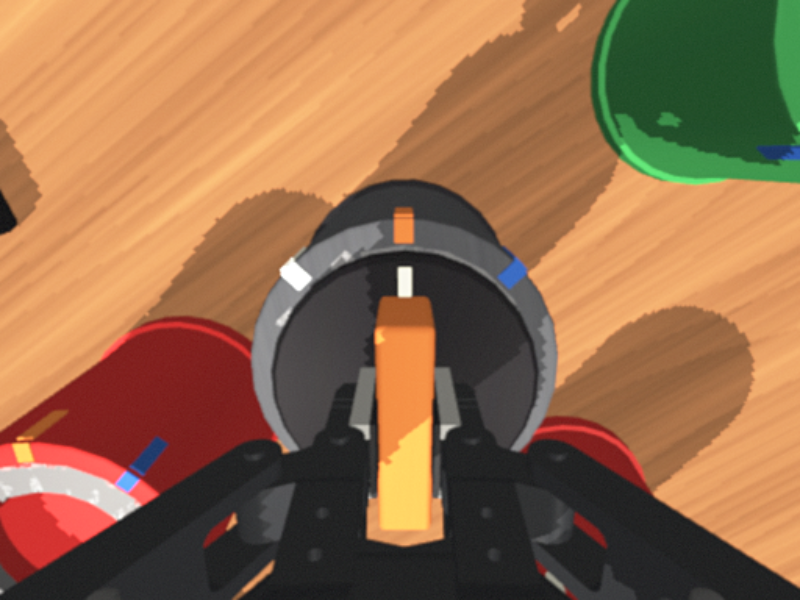

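The lid's white dot (405,282) points straight at the grinder's orange mark (403,225). The lid is flat in the rim and firmly gripped, so I'm handing it in.

```bash
python3 -c "
from station import *
print(sign_off())"
```

```text
the job is handed in; nothing more can be done
None
```

The lid is seated in the dark grinder's mouth, turned 45° clockwise to the orange marks and still gripped at about 69 N. I handed the job in at about 15 s, but the sign-off returned no verdict.

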